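# Put the copper cup away mouth-down on its stand

### The job

One small copper cup has been left lying on its side on the pantry counter. Put it away upside down, mouth down and closed base up, in the round recess of the empty wooden stand, sitting flat on the recess floor like the other two cups on theirs. Set it down rather than dropping it, and leave the other cups, the tin and the jar where they are.

Things in the scene. Friction and masses are not known exactly. Their poses are not given: they have to be found in the camera images.
- cup: the copper cup lying on its side: a straight round tumbler without handle, outside diameter 54 mm, 70 mm long, wall 3 mm, 0.13 kg; one end open (mouth), the other closed (base, bevelled over its last 6 mm to 43 mm diameter). Origin at mid-axis, 27 mm above the counter as it lies. Its x axis runs from base to mouth; the mouth starts pointing roughly to the robot's right (-y)
- cup_rim (a point): centre of the cup's open mouth, 35 mm from the cup's origin along its +x axis
- cup_base (a point): centre of the outside of the cup's closed base, 35 mm from the cup's origin along its -x axis
- stand: the empty stand: a fixed square block of pale wood, 92 x 92 x 18 mm high, with a round recess 64 mm in diameter and 6 mm deep in the middle of its top. Origin at the centre of its underside, on the counter; z up
- stand_floor (a point): centre of the floor of the empty stand's recess, 12 mm above the counter
- cup_b: a copper cup like the first, already standing mouth-down in the recess of a second stand, identical to the empty one; origin at the centre of its mouth, 12 mm above the counter; its base is 82 mm above the counter. Leave alone
- cup_c: another such cup, mouth-down in a third identical stand; origin likewise. Leave alone
- tin: plain steel tin, 70 mm diameter, 80 mm high, standing; origin at the centre of its underside. Leave alone
- jar: glass jar with a brass-coloured lid, 72 mm diameter, 90 mm high, standing; origin at the centre of its underside. Leave alone
Things that resemble listed ones, but are neither listed nor needed, are in the scene too. What is shaped like the cup but green or red is not meant.

How it is judged:
At the end, for the whole second after the job is handed in: The cup rests mouth-down in the recess of the empty stand: its rim within 3 mm of the recess floor and within 8 mm of its centre, its axis within about 5 degrees of vertical, at rest (horizontal distance between cup_rim and stand_floor below 0.008 m and z of cup_rim in the frame of stand_floor below 0.003 m and angle between cup's own x axis and vertical above 3.05 rad and linear speed of cup below 0.02 m/s and angular speed of cup below 0.2 rad/s); the robot touches nothing.
It fails at once if the cup was dropped or thrown: faster than 0.5 m/s with the fingers off it (linear speed of cup above 0.5 m/s and contact force between the fingers and cup below 0.05 N).
It fails at once if one of the other cups was shifted by more than 15 mm or tipped (distance of any of cup_b, cup_c from where it was at the start of the episode above 0.015 m or angle between any of cup_b, cup_c's own z axis and vertical above 0.3 rad).
It fails at once if the tin or the jar was shifted by more than 25 mm or tipped (distance of any of tin, jar from where it was at the start of the episode above 0.025 m or angle between any of tin, jar's own z axis and vertical above 0.3 rad).
It also fails if it takes over 51 s, if anything falls off the work surface, if the arm or the gripper's body presses on something with over 40 N, if the wrist force passes 120 N, or if a joint passes its speed limit or range.

### The arm

A 7-joint arm with a two-finger parallel gripper is mounted at the origin on the work surface. World frame = base frame: x ahead of the robot, y to its left, z up, the work surface at z = 0. Lengths are in m, angles in rad, forces in N, time in s.
With the tool pointing down it reaches from about 0.425 to 0.875 m from the base axis. Payload 8.4 kg.
Tool frame: the origin (TCP) lies between the finger pads; the fingertips stand 17 mm ahead of it and the grasp point (between the pads) lies 2 mm behind it; z points along the fingers, y is the line along which they close (so a half turn about z gives the same grasp; the last joint's range is limited). The gripper opens to 87 mm and grips with 3 to 60 N. Pads are 19 mm wide; open, the fingers measure 117 mm over their backs; the gripper's body (75 mm by 190 mm) begins 51 mm behind the grasp point.
Start: joints at [1.024, 0.333, 0.04, 1.465, -0.013, 1.343, -0.059], TCP at [0.281, -0.586, 0.24] pointing down, gripper open.
Joint ranges: [-2.58, 2.58], [-0.38, 2.09], [-1.3, 1.39], [0.25, 2.4], [-1.5, 4.64], [0.08, 2.09], [-2.65, 2.65]. Speed limits (rad/s): [2.22, 2.22, 2.79, 2.79, 3.14, 3.14, 3.14].

### API

Orientations are given as a unit quaternion [w, x, y, z].
In Python, from plant import arm gives the robot as it stands. Calls block until the motion is done:
- arm.move_pose(position, orientation): joint-space move of the TCP to a pose.
- arm.movel(position, attitude=None, max_speed=0.15): straight line of the TCP; attitude=None keeps the orientation; max_speed is the mean speed in m/s.
- arm.move_j(angles): joint-space move.
- arm.ungrasp() and arm.close_gripper(grip_force=None): open the fingers fully, or close them until they stop; grip_force is the grip in N (None keeps the last).
- arm.sleep(seconds).
- arm.inverse_kinematics(position, orientation): joint angles nearest the present ones, or None.
- arm.state(): the state.
- arm.grab_frame(name): name is "side" or "top"; returns a dict with "color" (420x560x3 uint8, red, green, blue), "intrinsics" (3x3 intrinsics, pixels), "rvec" (rotation vector, rad) and "tvec" (3), from world to camera coordinates, as OpenCV has them. Camera axes: x right, y down, z forward; pixel columns grow to the right and rows downward; lengths in m; the calibration is good to about 2 mm. A picture is of the moment at which its call begins. There is no depth.
A pose or a line that the arm cannot do raises arm.PlanningError and nothing moves.
- arm.job_done(): hands the job in; it is judged then, once.
The state is a dict: "t": time; "joints": joint angles; "qd": joint speeds; "joint_torque": joint torques, N m; "tool_pos": TCP position; "tcp_rot": TCP orientation; "force": force on the tool from outside, world axes, zero at the start; "torque": the same for the moment, N m; "width": opening from 0.0 (shut) to 1.0 (fully open); "grip_force": force on a finger pad.
Only numpy, scipy, OpenCV 4.12 (cv2) and the standard library are available. Lean on these libraries where they do the work, as an engineer would, in place of code of your own. Each camera call takes 0.05 s, during which the arm holds its last target. There are 200 camera calls.

## Working session

There is one attempt and no reset: what is moved stays moved. The work goes in short steps, each a Python script; the robot and the scene stay as the last script left them, time stands still between calls to the robot, and variables do not carry over. Pictures are saved under pics/ and viewed, at most 10 in all, crops included, and the job is handed in when it is done.

```bash
mkdir -p pics; ls
cat > h.py <<'E'
import numpy as np, cv2
from plant import arm
def grab(name,fn):
    f=arm.grab_frame(name); cv2.imwrite(f'pics/{fn}.png',f['color'][:,:,::-1]); 
    np.savez(f'pics/{fn}.npz',**f); return f
def ray(f,uv):
    R=cv2.Rodrigues(np.array(f['rvec'],float))[0]; t=np.array(f['tvec'],float).ravel()
    p=cv2.undistortPoints(np.array(uv,float).reshape(-1,1,2),np.array(f['intrinsics'],float),None).reshape(-1,2)
    d=np.c_[p,np.ones(len(p))]@R; return -R.T@t,d
def onz(f,uv,z):
    c,d=ray(f,uv); return c+d*((z-c[2])/d[:,2])[:,None]
def proj(f,P):
    return cv2.projectPoints(np.array(P,float).reshape(-1,1,3),np.array(f['rvec'],float),np.array(f['tvec'],float),np.array(f['intrinsics'],float),None)[0].reshape(-1,2)
E
python3 - <<'E'
from h import *
for n in('top','side'):
    f=grab(n,n+'0'); print(n,ray(f,[[280,210]])[0])
s=arm.state(); print(s)
E
```

```text
pics
top [0.39282801 0.03897034 1.55890915]
side [0.12421245 0.54103272 0.78425649]
{'t': 0.1, 'joints': array([ 1.02376793,  0.33385425,  0.03987358,  1.46615734, -0.01336873,
        1.34328929, -0.05853418]), 'qd': array([-0.00049463, -0.00173886,  0.00165103,  0.00017036,  0.00085794,
       -0.00135371,  0.00032141]), 'joint_torque': array([ 4.06218285e-03, -6.57813263e+01,  1.34026218e+00, -4.04702747e+01,
       -5.96785569e-02,  4.08932555e-02,  5.98140605e-05]), 'tool_pos': array([ 0.28125849, -0.58557119,  0.23875163]), 'tcp_rot': array([-6.86545172e-04,  9.75040260e-01,  2.22026959e-01, -2.21664249e-04]), 'force': array([0.92740166, 0.4239914 , 0.18003725]), 'torque': array([-0.04531816,  0.04248416,  0.02733459]), 'grip_force': 0.0, 'width': 1.0004104649493333}
```

View pics/top0.png

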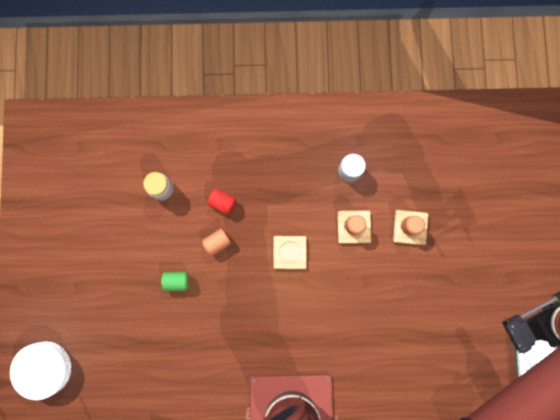

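View pics/side0.png

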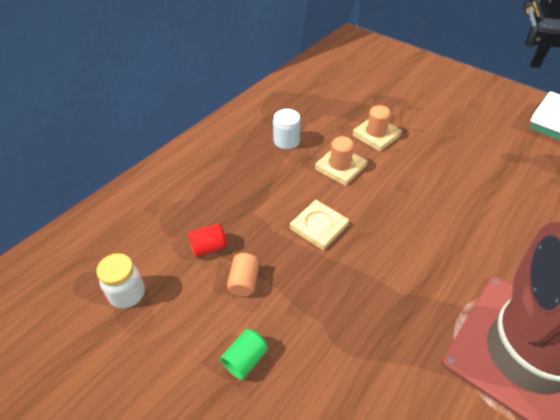

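Top view: the copper cup lies at (216,242), the red one at (222,201), the green one at (175,281). Standing copper cups are at (355,226) and (413,226), and the empty stand is at (290,253). In the side view the copper cup is at (243,274) and the empty stand at (320,224). I choose the lying copper cup, and will check it in a crop and measure it.

Run:
```python
from h import *
out=[]
def load(n): return dict(np.load(f'pics/{n}.npz'))
for n,c in(('top0',(216,242)),('side0',(243,274))):
    f=load(n); im=f['color']; hsv=cv2.cvtColor(im,cv2.COLOR_RGB2HSV)
    x,y=c; out.append(cv2.resize(im[y-28:y+28,x-28:x+28],(390,390),interpolation=cv2.INTER_CUBIC))
    print(n,'cup hsv',hsv[y,x],'table',hsv[y+35,x])
    m=cv2.inRange(hsv,(6,110,150),(16,255,255))
    st=cv2.inRange(hsv,(16,60,150),(30,200,255))
    for nm,mm in(('copper',m),('wood',st)):
        k,l,s,ce=cv2.connectedComponentsWithStats(mm)
        for i in range(1,k):
            if 150<s[i,4]<5000:
                pts=np.argwhere(l==i)[:,::-1].astype(np.float32)
                r=cv2.minAreaRect(pts); b=cv2.boxPoints(r)
                z=.027 if nm=='copper' else .018
                print(nm,s[i],ce[i].round(1),'rect',np.round(r[0],1),np.round(r[1],1),round(r[2],1),'xyz',onz(f,[r[0]],z).round(4)[0],'corners',onz(f,b,z)[:,:2].round(3).tolist())
cv2.imwrite('pics/crop.png',np.hstack(out)[:,:,::-1])
```

```text
top0 cup hsv [ 13 112 253] table [  8 149 173]
copper [544  17  16  70 922] [552.8  48.9] rect [551.5  51.5] [69. 15.] 90.0 xyz [ 1.048  -0.8109  0.027 ] corners [[1.158, -0.797], [1.157, -0.843], [0.94, -0.824], [0.941, -0.78]]
copper [235  24  16  40 330] [240.4  49.2] rect [242.5  43.5] [39. 15.] 90.0 xyz [1.0953 0.1197 0.027 ] corners [[1.158, 0.141], [1.157, 0.096], [1.033, 0.098], [1.035, 0.143]]
copper [221  27   8  46 161] [223.5  54.1] rect [223.8  49.5] [45.1  6.4] 86.2 xyz [1.0778 0.1765 0.027 ] corners [[1.149, 0.19], [1.15, 0.171], [1.008, 0.163], [1.007, 0.182]]
copper [252  27  12  37 305] [257.1  49.2] rect [257.5  45. ] [36. 11.] 90.0 xyz [1.0895 0.0745 0.027 ] corners [[1.147, 0.09], [1.146, 0.057], [1.033, 0.059], [1.033, 0.092]]
copper [  48   29   29   70 1149] [60.7 71.1] rect [62.  63.5] [69. 28.] 90.0 xyz [1.0454 0.6636 0.027 ] corners [[1.155, 0.708], [1.153, 0.624], [0.937, 0.619], [0.939, 0.703]]
copper [ 38  42   7  59 246] [41.2 72.9] rect [41. 71.] [58.  6.] 90.0 xyz [1.0234 0.7261 0.027 ] corners [[1.115, 0.738], [1.114, 0.719], [0.933, 0.715], [0.934, 
[... 1156 characters left out ...]
52  34 706] [340.9 168.1] rect [340.2 164.6] [45.6 32.2] 26.6 xyz [ 0.531  -0.1877  0.018 ] corners [[0.575, -0.133], [0.61, -0.244], [0.486, -0.243], [0.46, -0.137]]
wood [290 200  59  50 680] [319.4 226.2] rect [318.4 223.4] [49.3 40.1] 32.7 xyz [ 0.4627 -0.0011  0.018 ] corners [[0.511, 0.05], [0.534, -0.061], [0.414, -0.053], [0.399, 0.052]]
wood [ 96 253  38  33 966] [114.6 269.1] rect [114.6 269.2] [31.3 37.6] 63.4 xyz [0.7139 0.3537 0.018 ] corners [[0.763, 0.376], [0.744, 0.306], [0.666, 0.332], [0.686, 0.398]]
wood [230 254  18  29 322] [238.7 268.2] rect [238.9 268. ] [11.7 30.2] 15.9 xyz [0.5196 0.1941 0.018 ] corners [[0.514, 0.229], [0.549, 0.166], [0.525, 0.158], [0.492, 0.22]]
```

View pics/crop.png

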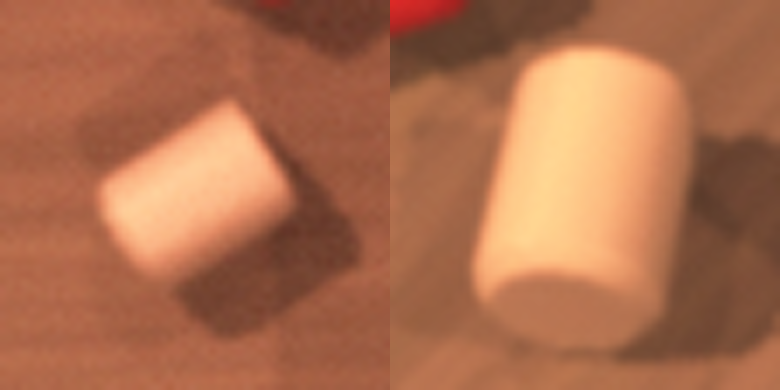

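The crops confirm it: plain copper, with the bevelled closed base facing the side camera (+y) and the mouth toward -y/+x. Next I'll segment precisely and check the result across both views.

Run:
```python
from h import *
def load(n): return dict(np.load(f'pics/{n}.npz'))
def seg(f,x,y,r):
    im=f['color'][y-r:y+r,x-r:x+r]; im4=cv2.resize(im,None,fx=4,fy=4,interpolation=cv2.INTER_CUBIC)
    ch=im4[:,:,1]; th,m=cv2.threshold(cv2.GaussianBlur(ch,(5,5),0),0,255,cv2.THRESH_OTSU)
    cs=cv2.findContours(m,cv2.RETR_EXTERNAL,cv2.CHAIN_APPROX_NONE)[0]
    c=max(cs,key=cv2.contourArea)[:,0].astype(float)
    return ((c+.5)/4-.5+[x-r,y-r]).astype(np.float32)
t,s=load('top0'),load('side0')
for nm,zt,pt,ps,r in(('cup',.027,(216,242),(243,274),24),('stand',.018,(290,253),(320,224),32)):
    c=seg(t,*pt,r); w=onz(t,c,zt)[:,:2].astype(np.float32)
    R=cv2.minAreaRect(w); print(nm,'top rect m',np.round(R[0],4),np.round(R[1],4),round(R[2],1),'centroid',np.mean(cv2.convexHull(w)[:,0],0).round(4), [round(float(a),4) for a in (cv2.moments(w.reshape(-1,1,2))['m10']/cv2.moments(w.reshape(-1,1,2))['m00'],cv2.moments(w.reshape(-1,1,2))['m01']/cv2.moments(w.reshape(-1,1,2))['m00'])])
    c=seg(s,*ps,r+2); M=cv2.moments(c.reshape(-1,1,2)); uv=[M['m10']/M['m00'],M['m01']/M['m00']]
    print('  side centroid',np.round(uv,1),'onz',onz(s,[uv],zt if nm=='cup' else .012).round(4), 'bbox',c.min(0),c.max(0))
    # two-view triangulation height check
    ct,dt=ray(t,proj(t,[[*R[0],zt]])); cs_,ds=ray(s,[uv])
    k=np.linalg.lstsq(np.c_[dt[0],-ds[0]],cs_-ct,rcond=None)[0]; a=ct+k[0]*dt[0]; b=cs_+k[1]*ds[0]; print('  tri',((a+b)/2).round(4),'gap',np.linalg.norm(a-b).round(4))
    p=proj(s,np.c_[cv2.boxPoints(R),[zt]*4]); print('  top rect in side',p.round(0).tolist())
```

```text
cup top rect m [0.5007 0.2104] [0.0436 0.0716] 30.9 centroid [0.5028 0.2071] [0.5014, 0.2098]
  side centroid [241.  269.7] onz [[0.509  0.1987 0.027 ]] bbox [226.875 252.375] [254.625 287.625]
  tri [0.499  0.2079 0.0471] gap 0.0006
  top rect in side [[248.0, 293.0], [254.0, 262.0], [233.0, 260.0], [225.0, 290.0]]
stand top rect m [ 0.4643 -0.0052] [0.0946 0.0948] 88.3 centroid [ 0.4615 -0.0032] [0.4644, -0.0055]
  side centroid [318.2 223.2] onz [[ 0.4659 -0.0057  0.012 ]] bbox [289.625 199.375] [348.125 248.125]
  tri [ 0.465  -0.0051  0.0132] gap 0.001
  top rect in side [[349.0, 220.0], [315.0, 200.0], [288.0, 224.0], [323.0, 246.0]]
```

Stand: the two views agree and the size is right. The cup mask lost its shaded flank (44 mm instead of 54), so I'll redo it with grabCut.

```bash
cat > cup.py <<'E'
from h import *
def gseg(f,x,y,r,rin):
    im=cv2.resize(f['color'][y-r:y+r,x-r:x+r],None,fx=6,fy=6,interpolation=cv2.INTER_CUBIC)
    m=np.full(im.shape[:2],cv2.GC_BGD,np.uint8); c=6*r
    cv2.circle(m,(c,c),int(6*rin),cv2.GC_PR_BGD,-1); cv2.circle(m,(c,c),int(6*rin*.62),cv2.GC_PR_FGD,-1); cv2.circle(m,(c,c),24,cv2.GC_FGD,-1)
    lab=cv2.cvtColor(im,cv2.COLOR_RGB2LAB)
    cv2.grabCut(lab,m,None,np.zeros((1,65)),np.zeros((1,65)),6,cv2.GC_INIT_WITH_MASK)
    b=((m==1)|(m==3)).astype(np.uint8)
    c=max(cv2.findContours(b,cv2.RETR_EXTERNAL,cv2.CHAIN_APPROX_NONE)[0],key=cv2.contourArea)
    cv2.drawContours(im,[c],-1,(0,255,0),1)
    return ((c[:,0]+.5)/6-.5+[x-r,y-r]).astype(np.float32),im
E
python3 - <<'E'
from cup import *
t,s=[dict(np.load(f'pics/{n}.npz')) for n in('top0','side0')]
c,a=gseg(t,216,242,30,19); R=cv2.minAreaRect(onz(t,c,.027)[:,:2].astype(np.float32)); print('top',np.round(R[0],4),np.round(R[1],4),round(R[2],1))
c2,b=gseg(s,243,274,30,26); M=cv2.moments(c2.reshape(-1,1,2)); uv=[M['m10']/M['m00'],M['m01']/M['m00']]
print('side',np.round(uv,1),onz(s,[uv],.027).round(4),c2.min(0),c2.max(0))
ct,dt=ray(t,proj(t,[[*R[0],.027]])); cs_,ds=ray(s,[uv])
k=np.linalg.lstsq(np.c_[dt[0],-ds[0]],cs_-ct,rcond=None)[0]; print('tri',ct+k[0]*dt[0],cs_+k[1]*ds[0])
cv2.imwrite('pics/seg.png',np.hstack([a,b])[:,:,::-1])
E
```

```text
top [0.4982 0.209 ] [0.0543 0.0767] 32.2
side [242.7 270.7] [[0.5048 0.1983 0.027 ]] [226.41667 252.08333] [257.08334 288.75   ]
tri [0.49695731 0.20700623 0.04468824] [0.49598624 0.20625869 0.04453851]
```

View pics/seg.png

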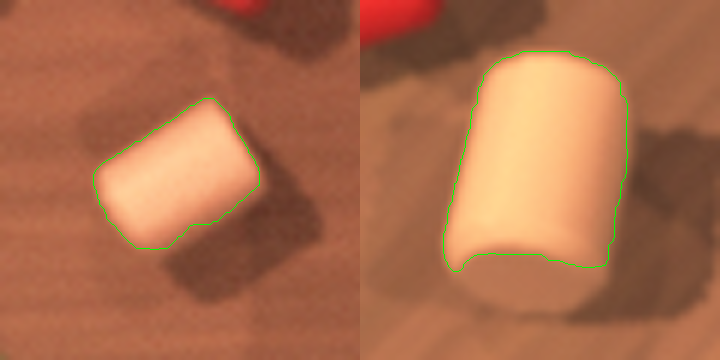

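The top mask is now right (54 mm wide, axis at about 122°, mouth at (0.53,-0.85)). The side mask only misses the shaded base disc. Plan: grasp with the tool tilted back, pointing partly toward the mouth. After turning the cup mouth-down, the tool still points downward at an angle, so the gripper clears the stand. Next, a reachability check.

```bash
cat > plan.py <<'E'
from h import *
from scipy.spatial.transform import Rotation as Ro
C0=np.array([.4975,.2075,.027]); S=np.array([.4645,-.0053,.012]); Z=np.array([0,0,1.])
b=np.radians(121.7); M=-np.array([np.cos(b),np.sin(b),0])
def q(R): v=Ro.from_matrix(R).as_quat(); return [v[3],*v[:3]]
def pick(al,s):
    z=np.cos(al)*-Z+np.sin(al)*M; y=s*np.cross(Z,M); return np.c_[np.cross(y,z),y,z]
def place(Rp,az):
    h=np.array([np.cos(az),np.sin(az),0]); Cp=np.c_[M,np.cross(Z,M),Z]; Cq=np.c_[-Z,np.cross(h,Z),-h]
    return Cq@Cp.T@Rp
OFF=-.004 # grasp point along cup axis from centre (towards base)
def tcp_pick(R): return C0+OFF*M+.002*R[:,2]
def tcp_place(R,rim_h=0): return S+Z*(.035-OFF+rim_h)+.002*R[:,2]
E
python3 - <<'E'
from plan import *
t=dict(np.load('pics/side0.npz')); print('base px',proj(t,[C0-.035*M,C0+.035*M]).round(1))
for al in(25,35,45):
  for s in(1,-1):
    R=pick(np.radians(al),s); p=tcp_pick(R)
    js=[arm.inverse_kinematics(x,q(R)) for x in(p,p-.1*R[:,2],p+.15*Z)]
    print(al,s,[None if j is None else np.round(j,2).tolist() for j in js])
    for az in range(-90,91,30):
        Q=place(R,np.radians(az)); jj=[arm.inverse_kinematics(tcp_place(Q,d),q(Q)) for d in(0,.1,.18)]
        bb=[j is not None for j in jj]
        if all(bb): print('   az',az,np.round(jj[1],2).tolist())
E
```

```text
base px [[239.  291. ]
 [245.4 261.1]]
25 1 [[0.03, 0.58, -0.96, 1.94, 0.95, 1.24, -0.84], [0.14, 0.58, -1.23, 1.86, 0.91, 1.46, -0.84], [0.26, 0.45, -1.25, 1.82, 0.83, 1.46, -0.66]]
   az -90 [0.06, 0.7, -0.91, 1.89, 1.07, 1.99, 1.89]
   az -60 [0.16, 0.51, -1.09, 2.25, 1.31, 1.75, 2.04]
   az 60 [0.99, 0.3, -0.37, 2.25, -1.16, 1.19, 0.9]
   az 90 [0.93, 0.55, -0.48, 1.89, -0.73, 1.43, 0.81]
25 -1 [[0.12, 0.66, -1.1, 1.93, 1.03, 1.32, 2.26], [0.06, 0.49, -1.09, 1.86, 0.83, 1.39, 2.36], [0.16, 0.37, -1.1, 1.82, 0.75, 1.4, 2.53]]
   az -90 [0.13, 0.75, -1.01, 1.89, 1.11, 2.05, -1.28]
   az -60 [0.26, 0.61, -1.22, 2.24, 1.36, 1.85, -1.12]
   az 60 [0.5, 0.27, 0.15, 2.28, -1.25, 1.31, -2.18]
   az 90 [0.44, 0.5, 0.11, 1.92, -0.93, 1.59, -2.15]
35 1 [[-0.16, 0.61, -0.85, 1.93, 1.03, 1.35, -0.96], [-0.09, 0.61, -1.1, 1.85, 0.99, 1.57, -0.97], [0.1, 0.49, -1.18, 1.83, 0.95, 1.58, -0.79]]
   az -90 [0.25, 0.66, -1.1, 1.91, 1.05, 1.91, 1.94]
   az -60 [0.27, 0.31, -1.1, 2.24, 1.16, 1.49, 2.22]
   az 60 [0.91, 0.17, -0.36, 2.25, -1.06, 1.11, 0.72]
   az 90 [0.92, 0.44, -0.51, 1.92, -0.67, 1.3
[... 325 characters left out ...]
, 0.39, 0.07, 1.94, -0.84, 1.47, -2.26]
45 1 [[-0.19, 0.75, -0.93, 1.9, 1.19, 1.58, -1.11], [-0.21, 0.76, -1.1, 1.82, 1.13, 1.77, -1.12], [-0.19, 0.46, -0.91, 1.84, 0.98, 1.62, -0.85]]
   az -90 [0.34, 0.52, -1.1, 1.93, 0.94, 1.71, 2.06]
   az -60 [0.41, 0.16, -1.11, 2.21, 0.98, 1.26, 2.45]
   az 60 [0.82, 0.07, -0.36, 2.22, -0.93, 1.03, 0.51]
   az 90 [0.87, 0.33, -0.52, 1.94, -0.59, 1.28, 0.63]
45 -1 [[-0.08, 0.87, -1.1, 1.9, 1.3, 1.71, 2.0], [-0.21, 0.76, -1.1, 1.82, 1.13, 1.77, 2.03], [-0.06, 0.55, -1.1, 1.83, 1.06, 1.71, 2.25]]
   az -90 [0.32, 0.5, -1.06, 1.93, 0.92, 1.69, -1.07]
   az -60 [0.54, 0.21, -1.25, 2.21, 1.02, 1.3, -0.72]
   az 90 [0.41, 0.28, 0.01, 1.96, -0.73, 1.35, -2.39]
```

The predicted base centre in the side view is (239,291) and I see it at about (241,291), so the pose checks out. I'll use α=45°, s=+1, az≈-75. Now to reach and grasp.

Run:
```python
from plan import *
R=pick(np.radians(45),1); p=tcp_pick(R); o=q(R)
arm.movel(arm.state()['tool_pos']+.08*Z,max_speed=.25)
arm.move_pose(p+.2*Z-.1*R[:,2],o); print(arm.state()['t'],arm.state()['tool_pos'])
arm.movel(p-.1*R[:,2],o,max_speed=.2)
arm.movel(p,o,max_speed=.1)
s=arm.state(); print(s['t'],s['tool_pos']-p,s['force'])
arm.close_gripper(grip_force=25); s=arm.state(); print(s['t'],'gap mm',s['width']*87,s['grip_force'],s['tool_pos']-p,s['force'])
grab('side','side1'); a=grab('top','top1')
arm.movel(p+.16*Z,o,max_speed=.12); s=arm.state(); print(s['t'],'gap',s['width']*87,s['grip_force'])
f=grab('side','side2');g=grab('top','top2')
u,v=proj(f,[s['tool_pos']])[0].astype(int); u2,v2=proj(g,[s['tool_pos']])[0].astype(int)
im=np.hstack([cv2.resize(k['color'][max(b-60,0):b+60,max(a-60,0):a+60],(390,390)) for k,a,b in((f,u,v),(g,u2,v2))]); cv2.imwrite('pics/held.png',im[:,:,::-1])
```

```text
3.6333 [0.45959461 0.26898287 0.29620632]
5.9333 [-5.98418623e-05  7.47873606e-04  3.81314023e-04] [-1.20339989  0.32468221  0.39643899]
6.6 gap mm 54.054215455894514 24.999883853306528 [-1.11289381e-05  3.78745842e-05  6.37954873e-05] [-0.11923068  1.16480674  0.75410383]
8.1833 gap 54.116089793389406 25.000023326429073
```

View pics/held.png

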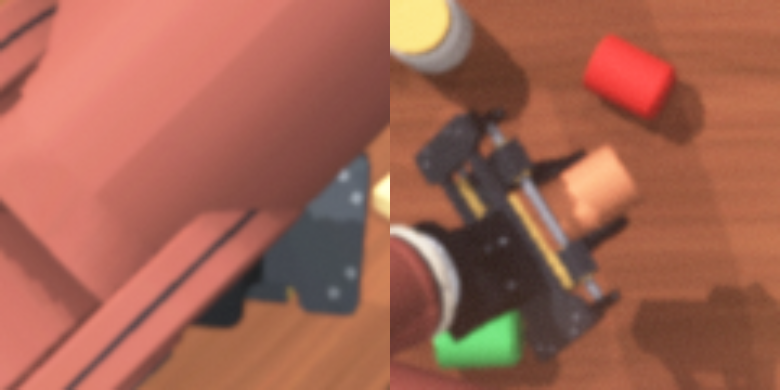

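The cup is held (gap 54.1 mm). In the right crop it sits squarely between the fingers at about (600,190); the arm hides it in the side crop. Next I'll turn it mouth-down high above the stand and look.

Run:
```python
from plan import *
R=pick(np.radians(45),1)
j0=np.array(arm.state()['joints'])
best=None
for az in(-60,-70,-75,-80,-90,60,70,80,90):
    Q=place(R,np.radians(az)); ok=True; js=[]
    for d in(.12,.03,0):
        j=arm.inverse_kinematics(tcp_place(Q,d),q(Q)); js.append(j)
    if any(j is None for j in js): print(az,'no'); continue
    print(az,np.abs(np.array(js[0])-j0).max().round(2),np.round(js[0],2).tolist())
az=-75; Q=place(R,np.radians(az))
arm.move_pose(tcp_place(Q,.12),q(Q)); s=arm.state()
print(s['t'],s['tool_pos']-tcp_place(Q,.12),'gap',s['width']*87,s['force'])
f=grab('side','side3');g=grab('top','top3')
c=S+Z*.155
u,v=proj(f,[c-.03*Z])[0].astype(int); u2,v2=proj(g,[c])[0].astype(int)
print((u,v),(u2,v2),'expect rim/base px side',proj(f,[S+.12*Z,S+.19*Z]).round(1).tolist())
im=np.hstack([cv2.resize(k['color'][max(b-60,0):b+60,max(a-60,0):a+60],(390,390)) for k,a,b in((f,u,v),(g,u2,v2))]); cv2.imwrite('pics/above.png',im[:,:,::-1])
```

```text
-60 3.36 [0.6, 0.15, -1.29, 2.19, 0.97, 1.29, 2.49]
-70 3.18 [0.54, 0.34, -1.29, 2.1, 1.01, 1.52, 2.31]
-75 3.1 [0.51, 0.42, -1.3, 2.05, 1.02, 1.62, 2.24]
-80 3.03 [0.49, 0.49, -1.29, 2.01, 1.02, 1.7, 2.17]
-90 2.91 [0.44, 0.57, -1.25, 1.92, 0.98, 1.81, 2.05]
60 1.94 [0.71, 0.03, -0.25, 2.21, -0.92, 1.08, 0.48]
70 1.84 [0.82, 0.13, -0.37, 2.11, -0.82, 1.16, 0.54]
80 1.73 [0.86, 0.22, -0.45, 2.02, -0.71, 1.24, 0.58]
90 1.6 [0.95, 0.32, -0.6, 1.92, -0.58, 1.31, 0.59]
10.9 [4.12034501e-05 1.66209944e-04 2.87144595e-05] gap 53.97193572154962 [-1.12740254 -0.17701418 -1.43159341]
(np.int64(322), np.int64(183)) (np.int64(290), np.int64(249)) expect rim/base px side [[322.0, 185.6], [324.3, 159.7]]
```

View pics/above.png

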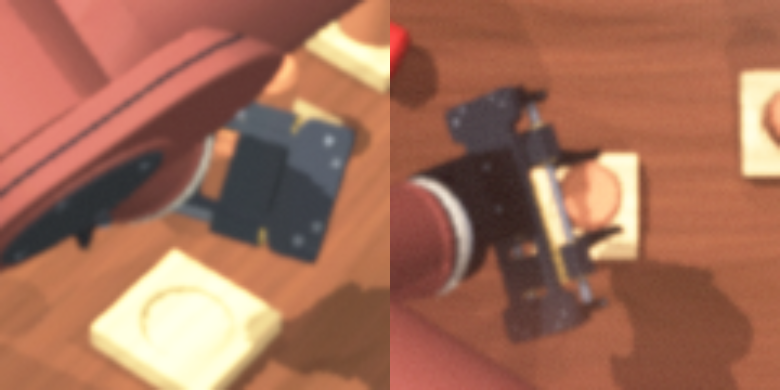

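The cup is base-up over the stand, gripper clear of everything. I'll compare its top-view outline with where the expected base edge should project before lowering.

Run:
```python
from plan import *
g=dict(np.load('pics/top3.npz'))
a=np.linspace(0,2*np.pi,73); ring=np.c_[np.cos(a),np.sin(a),0*a]
for z,r in((.202,.0215),(.196,.027),(.132,.027)):
    P=proj(g,np.array([S[0],S[1],z])+r*ring); print(z,P.min(0).round(1),P.max(0).round(1))
hsv=cv2.cvtColor(cv2.resize(g['color'][228:272,266:316],None,fx=4,fy=4,interpolation=cv2.INTER_CUBIC),cv2.COLOR_RGB2HSV)
m=cv2.inRange(hsv,(4,85,150),(15,255,255))
k,l,st,ce=cv2.connectedComponentsWithStats(m)
for i in range(1,k):
    if st[i,4]>300: print((st[i,:4]/4+[266,228,0,0]).round(1),st[i,4]/16,(ce[i]/4+[266,228]).round(1))
big=cv2.cvtColor(hsv,cv2.COLOR_HSV2RGB)
big=np.hstack([big,cv2.cvtColor(m,cv2.COLOR_GRAY2RGB)])
big=cv2.resize(big,(800,352))
for z,r,c in((.202,.0215,(0,255,0)),(.196,.027,(0,0,255))):
    P=(proj(g,np.array([S[0],S[1],z])+r*ring)-[266,228]+.5)*8
    cv2.polylines(big,[P.astype(np.int32)],True,c,1)
cv2.imwrite('pics/chk.png',big[:,:,::-1])
```

```text
0.202 [282.9 239.9] [299.7 256.7]
0.196 [280.8 237.9] [301.8 259. ]
0.132 [280.5 239.7] [300.6 259.8]
[281. 228.  35.  42.] 842.75 [300.6 245.7]
```

View pics/chk.png

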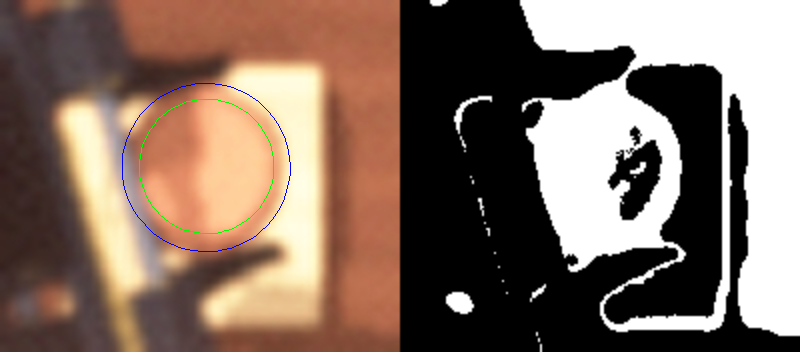

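The predicted outline (blue) fits the cup to within about 1 px. I'll lower it and feel for the floor.

Run:
```python
from plan import *
R=pick(np.radians(45),1); Q=place(R,np.radians(-75)); o=q(Q)
arm.movel(tcp_place(Q,.010),o,max_speed=.08); arm.sleep(.3)
f0=np.array(arm.state()['force'])
for k in range(18):
    d=.009-.001*k
    arm.movel(tcp_place(Q,d),o,max_speed=.02); arm.sleep(.1)
    s=arm.state(); df=np.array(s['force'])-f0; print(round(d,4),df.round(1),s['tool_pos'][2]-tcp_place(Q,d)[2])
    if df[2]>4: break
print(s['t'],s['width']*87)
grab('side','side4');g=grab('top','top4')
```

```text
0.009 [0.2 0.5 0.2] -4.3174248110247615e-05
0.008 [-0.3  0.2 -0.4] -2.703867671066673e-05
0.007 [-0.3  0.6 -0.2] 3.113985261836427e-06
0.006 [-0.   0.1  0.7] -2.5988593583832487e-05
0.005 [-0.8  0.3 -0.9] -1.5458448305749606e-05
0.004 [-0.8  0.2 -0.5] -2.5012775587862635e-05
0.003 [-0.2  0.4  0. ] -1.6333464786480456e-05
0.002 [ 0.1 -0.1 -0.6] -1.8163512511028268e-05
0.001 [-2.4  2.3  7.2] 0.00040663281758258896
15.975 54.058493846262046
```

Contact comes at the expected height (about 1 mm from nominal, versus 6 mm for the block's rim). Now release, retreat along the tool axis, and inspect.

Run:
```python
from plan import *
R=pick(np.radians(45),1); Q=place(R,np.radians(-75)); o=q(Q)
arm.ungrasp(); arm.sleep(.3)
p=np.array(arm.state()['tool_pos'])
arm.movel(p-.13*Q[:,2],o,max_speed=.1)
p=np.array(arm.state()['tool_pos'])
arm.movel(p+np.array([0,.22,.08]),o,max_speed=.25)
s=arm.state(); print(s['t'],s['force'])
f=grab('side','side5');g=grab('top','top5')
a=np.linspace(0,2*np.pi,73); ring=np.c_[np.cos(a),np.sin(a),0*a]
ims=[]
for k,cen in((f,(320,215)),(g,(290,250))):
    x,y=cen; im=cv2.resize(k['color'][y-32:y+32,x-32:x+32],(390,390),interpolation=cv2.INTER_CUBIC)
    for z,r,c in((.082,.0215,(0,255,0)),(.012,.027,(0,0,255))):
        P=(proj(k,np.array([S[0],S[1],z])+r*ring)-[x-32,y-32]+.5)*390/64
        cv2.polylines(im,[P.astype(np.int32)],True,c,1)
    ims.append(im)
cv2.imwrite('pics/final.png',np.hstack(ims)[:,:,::-1])
```

```text
19.7583 [-0.33405323 -0.3609996  -0.65868508]
```

View pics/final.png

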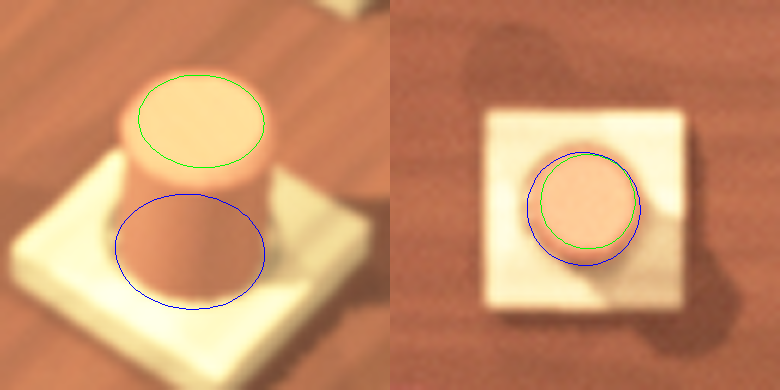

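The cup stands upright. Its base disc matches the ring predicted for 82 mm height in both views (side ≈(200,120), top ≈(587,200)), so it is seated and centred. The robot is clear, so I'm handing in.

```bash
python3 -c "
from plant import arm
print(arm.job_done())"
```

```text
the job is handed in; nothing more can be done
None
```

The copper cup is mouth-down, centred and seated in the empty stand's recess, set down gently at about 16 s and handed in at about 20 s of robot time; I planned the moves clear of the other cups, tin and jar but did not re-check their positions afterwards, and the hand-in returned no verdict.

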